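# Load the sample cell that fits the spectrophotometer's holder

## Robot

A 6-joint arm with a two-finger parallel gripper is mounted at the origin on a cart in front of the work surface, level with it; the furniture and walls round the work are solid. World frame = base frame: x ahead of the robot, y to its left, z up, the work surface at z = 0. Lengths are in m, angles in rad, forces in N, time in s.
With the tool pointing down it reaches from about 0.325 to 0.875 m from the base axis. Payload 4.4 kg.
Tool frame: the origin (TCP) lies on the centre line of the jaws, within the pads' length; the fingertips stand 11 mm ahead of it and the grasp point (between the pads) lies 8 mm behind it; z points along the fingers, y is the line along which they close (so a half turn about z gives the same grasp; the last joint's range is limited). The gripper opens to 85 mm and grips with 20 to 120 N. Pads are 22 mm wide; open, the fingers measure 114 mm over their backs; the gripper's body (76 mm by 85 mm) begins 54 mm behind the grasp point. The pads swing forward as they close: fully open they stand 13 mm farther back than shut.
Start: joints at [-1.45, 0.207, 1.542, -0, 1.393, -0.15], TCP at [0.154, -0.554, 0.242] pointing down, gripper open.
Joint ranges: [-2.73, 2.73], [-0.86, 2.22], [0.23, 2.46], [-1.11, 4.25], [0.08, 2.63], [-2.82, 2.82]. Speed limits (rad/s): [2.79, 2.79, 3.14, 3.14, 3.14, 3.14].

## Interface

Orientations are given as a rotation vector (axis times angle).
In Python, from station import r gives the robot as it stands.
- The arm moves only by the tool hand_motion, called after ">>>" as name([rows], argument=value, ...), one row to a line, values as JSON. Schema: {"type":"object","properties":{"offsets":{"type":"array","items":{"type":"object","properties":{"wx":{"type":"number"},"wy":{"type":"number"},"wz":{"type":"number"},"x":{"type":"number"},"y":{"type":"number"},"z":{"type":"number"},"jaw":{"type":"number"}},"additionalProperties":false,"required":["jaw"]},"minItems":1,"maxItems":20},"squeeze":{"type":"number"},"only":{"type":"string"},"quiet":{"type":"boolean"},"lines":{"type":"string"}},"required":["offsets"],"additionalProperties":false}. offsets is a list of rows, 1 to 20 of them, each an object with the fields wx, wy, wz (a rotation vector in parts of the range, where 1.0 means 2 pi rad), x, y, z (the shift in a scale on which 1.0 is 0.6 m), jaw (the finger opening in m); a field left out counts as zero (the opening has to be given); each row shifts and turns the commanded pose from where the row before left it, along the tool's axes as they then stand; what a row does not reach is not made up. A row lasts 1/12 s, in which the tool goes at most 0.0417 m and 0.125 rad, less where a joint would pass 70% of its speed; a pose out of reach is approached as far as the arm can. The fingers move at their own pace and stop on an object; squeeze is the grip in N (left out, the last holds). Time passes only in rows, so rows that do not move let the fingers close. The tool returns the time, the measured TCP pose, the force, the opening and the grip force at its end. only (a regular expression) keeps the lines of the reply that match it, lines (a string "A,B") keeps lines A to B, and quiet returns only ok. Input that does not fit is refused with a message, and nothing moves.
- r.observe(): the state, without advancing time (a new reading comes with each control period).
- r.camera(name): name is "scene" or "top" or "wrist"; returns a dict with "image" (384x512x3 uint8, red, green, blue), "range_z" (384x512 float32, m along the optical axis (not along the pixel's ray), 0 where there is no reading), "fov_y" (degrees; the focal length in pixels is half the picture's height over the tangent of half this angle, whatever the lens; pixels are square), "cx", "cy" (the principal point, pixels), "dist" ([k1, k2, p1, p2, k3] as OpenCV has them; the pictures are not rectified), "R" (3x3) and "t" (3): a world point X has camera coordinates R X + t. Camera axes: x right, y down, z forward; pixel columns grow to the right and rows downward; lengths in m; the calibration is good to about 2 mm. A picture is of the moment at which its call begins.
- r.job_done(): hands the job in; it is judged then, once.
The state is a dict: "time_s": time; "joint_positions": joint angles; "qvel": joint speeds; "effort": joint torques, N m; "tcp_pos": TCP position; "ee_rot": TCP orientation; "contact_force": force on the tool from outside, world axes, zero at the start; "wrist_torque": the same for the moment, N m; "opening": finger opening in m; "grip_force": force on a finger pad.
Only numpy, scipy, OpenCV 4.12 (cv2) and the standard library are available. Lean on these libraries where they do the work, as an engineer would, in place of code of your own. Each camera call takes 0.05 s, during which the arm holds its last target. There are 200 camera calls.

## Task

The cell holder inside the spectrophotometer is set for one length of glass cell. Push the sample lid in to release its catch so that it swings up, take from the rack the one cell that just fits between the holder's end wall and its stop, stand it upright in the holder without dropping it, then swing the lid down and press it home so that its catch holds it shut. Leave the other cells upright in the rack and do not push the other things on the bench about.

Things in the scene. Friction and masses are not known exactly. Their poses are not given: they have to be found in the camera images.
- spectro: Fixed bench spectrophotometer, light grey on a dark base, 300 x 270 mm, deck 112 mm high. Origin: centre of its underside; +x from its front to its back, +y to its left. The sample lid, front left, covers a black compartment 105 mm long (x), 110 mm wide, floor at z = 40 mm, walls to 102 mm, in which the cell holder stands; a key panel is at its right.
- lid (a joint): Lid angle (rad): 0 shut, held by the catch; -0.064 pressed in fully (7 mm at the pad, hard stop); 1.85 open, leaning back. Push-push catch: press the shut lid in fully (3 N) and let go: it releases, and a damped spring swings the lid open in about 2 s and holds it. Swing the open lid down, press it in fully (3 N, hard stop) and let go: it is held at 0.
- lid_hinge (a point): Middle of the lid's hinge line (along y), 116 mm above the bench; axes as spectro. The lid is a plate 150 mm wide, 12 mm thick, from the hinge 140 mm to the front; shut, its outer face is 9 mm above the hinge line. Open, its free edge is about 250 mm above the bench and up to 47 mm behind the hinge; pushed from behind there it comes down.
- lid_press (a point): Centre of the ribbed press pad on the lid's outer face, 115 mm from the hinge line, 25 mm behind the lid's front edge; moves with the lid.
- holder_end (a point): Foot of the inner face of the holder's fixed end wall (its front end), on the holder's floor and centre line, 50 mm above the bench; axes as spectro. The cell stands from here towards +x. The holder is a channel along x, 15.5 mm wide between walls 12 mm high with flared lips to 17 mm; end wall with lip 18 mm high. Hinge line 93 mm behind.
- stop: Stop block screwed in one of the holder's four index holes: 8 mm thick (x), 14.5 mm wide, with a lip flared like the end wall's, 19 mm high. Origin: centre of its underside, on the holder's floor and centre line. The clear gap for a cell is its distance from holder_end less 4 mm: 26, 36, 46 or 56 mm; the cell that fits is 4 mm shorter than the gap.
- rack: Fixed grey cell rack, 74 x 160 x 20 mm, origin at the centre of its underside. Four equal pockets side by side along its y, 42 mm apart, each 57 mm long (along its x) and 16.5 mm wide, 14 mm deep; a cell stands near the middle of each, in line with it, in any order.
- cell_22: Loose upright glass cell with a flat white lid: 22 mm long (its x), 12.5 mm wide (its y), 45 mm high with the lid; origin at the centre of its underside. About 30 to 60 g. Starts in a pocket of the rack, its underside 6 mm above the bench. Grip it across its 12.5 mm width near the top.
- cell_32: Loose upright glass cell with a flat white lid: 32 mm long (its x), 12.5 mm wide (its y), 45 mm high with the lid; origin at the centre of its underside. About 30 to 60 g. Starts in a pocket of the rack, its underside 6 mm above the bench. Grip it across its 12.5 mm width near the top.
- cell_42: Loose upright glass cell with a flat white lid: 42 mm long (its x), 12.5 mm wide (its y), 45 mm high with the lid; origin at the centre of its underside. About 30 to 60 g. Starts in a pocket of the rack, its underside 6 mm above the bench. Grip it across its 12.5 mm width near the top.
- cell_52: Loose upright glass cell with a flat white lid: 52 mm long (its x), 12.5 mm wide (its y), 45 mm high with the lid; origin at the centre of its underside. About 30 to 60 g. Starts in a pocket of the rack, its underside 6 mm above the bench. Grip it across its 12.5 mm width near the top.
- reagent_bottle: Bystander: white plastic bottle with screw cap, 49 mm across, 117 mm high; origin centre of underside.
- conical_flask: Bystander: conical glass flask, 81 mm across, 132 mm high; origin centre of underside.
- beaker: Bystander: glass beaker, 77 mm across, 96 mm high; origin centre of underside.
- marker: Bystander: black felt marker lying near the bench's front edge, 134 mm long, 16 mm thick; origin under its centre.
- white_jar: Bystander: white plastic jar, 68 mm across, 108 mm high; origin centre of underside.

How it is judged:
By the outcome, as a careful person would: the job done as asked, in the order asked, and still so for the second after the job is handed in, with the robot touching nothing.
It also fails if it takes over 64 s, if anything falls off the work surface, if the arm or the gripper's body presses on something with over 40 N, if the wrist force passes 120 N, or if a joint passes its speed limit or range.

## Working session

There is one attempt and no reset: what is moved stays moved. The work goes in short steps, Python scripts to look and compute and a tool call to move; the robot and the scene stay as the last step left them, time stands still between calls to the robot, and variables do not carry over. Pictures are saved under pics/ and viewed, at most 10 in all, crops included, and the job is handed in when it is done.

```bash
ls; mkdir -p pics; python3 - <<'E'
from station import r
import cv2,numpy as np
for n in ("scene","top"):
    c=r.camera(n); np.savez(f"{n}0.npz",**c)
    cv2.imwrite(f"pics/{n}0.png",cv2.resize(c["image"][:,:,::-1],(800,600),interpolation=cv2.INTER_CUBIC))
    print(n,c["fov_y"],c["cx"],c["cy"],c["dist"],-c["R"].T@c["t"])
print(r.observe())
E
```

```text
pics
station.py
scene 57.964729123179794 253.6307490263563 191.00965535045495 [-0.05602975  0.          0.          0.          0.        ] [-0.41541911 -0.80892493  0.83570477]
top 49.3573274490147 262.65827107749817 194.18097547985542 [-0.03702878  0.          0.          0.          0.        ] [ 0.25735079 -0.05313431  1.67281414]
{'time_s': 0.1, 'joint_positions': array([-1.44951910e+00,  2.07350537e-01,  1.54280648e+00,  6.83247572e-06,
        1.39347794e+00, -1.50480481e-01]), 'qvel': array([-0.00129983, -0.00064063, -0.00443116, -0.00054012, -0.00051618,
        0.00225416]), 'effort': array([-3.45240032e-04, -3.84090972e+01, -2.92545784e+01, -1.34844686e-04,
        4.84621123e-03, -1.64717562e-05]), 'tcp_pos': array([ 0.15426685, -0.5532453 ,  0.24123508]), 'ee_rot': array([-3.11061263e+00, -4.25285151e-01, -5.73647559e-05]), 'contact_force': array([-0.07981103,  0.20654688,  0.45268549]), 'wrist_torque': array([0.0059918 , 0.00748187, 0.00403008]), 'grip_force': 0.0, 'opening': 0.08537841457502603}
```

View pics/top0.png

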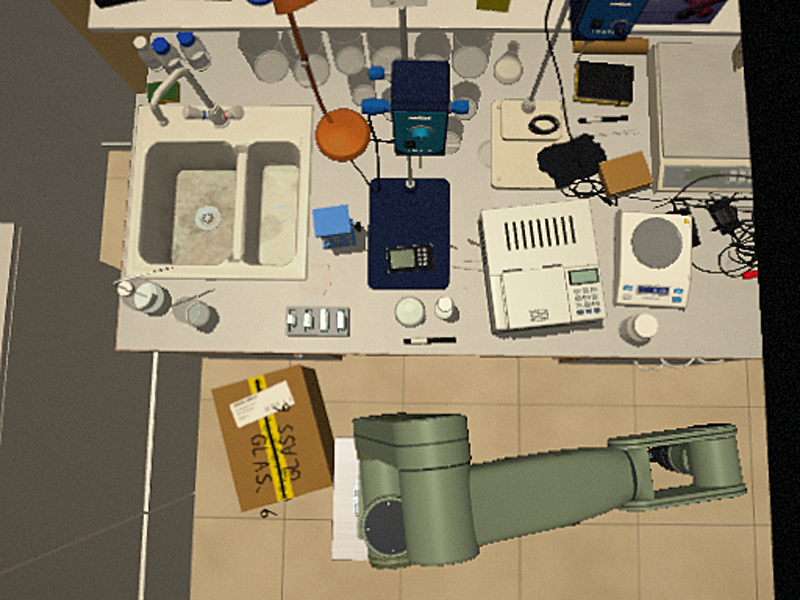

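View pics/scene0.png

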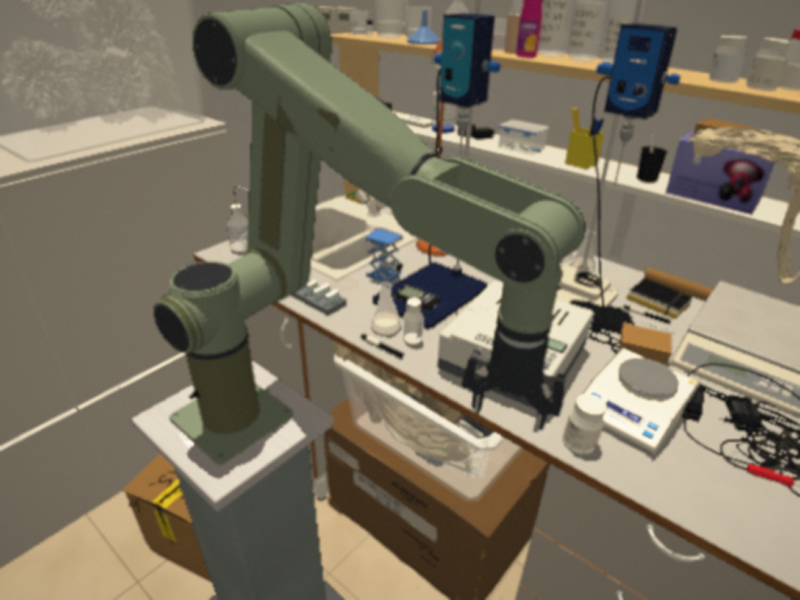

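The top view shows the spectro at about (543,268), with its ribbed press pad at (538,314). The rack is at about (318,321) with four cells; the flask, bottle, marker and jar are at (410,311), (444,308), (430,341) and (640,328).

```bash
cat > h.py <<'E'
import cv2,numpy as np
from scipy.spatial.transform import Rotation as Ro
def K(c):
    f=c["image"].shape[0]/2/np.tan(np.radians(float(c["fov_y"]))/2)
    return np.array([[f,0,float(c["cx"])],[0,f,float(c["cy"])],[0,0,1]])
def onz(c,uv,z):
    "pixels (512x384) -> world points on plane z"
    n=cv2.undistortPoints(np.float64(uv).reshape(-1,1,2),K(c),np.float64(c["dist"])).reshape(-1,2)
    d=np.c_[n,np.ones(len(n))]@c["R"]; o=-c["R"].T@c["t"]
    return o+d*((z-o[2])/d[:,2])[:,None]
def cloud(c):
    h,w=c["range_z"].shape; v,u=np.mgrid[:h,:w]
    n=cv2.undistortPoints(np.float64(np.c_[u.ravel(),v.ravel()]).reshape(-1,1,2),K(c),np.float64(c["dist"])).reshape(-1,2)
    Z=c["range_z"].ravel()[:,None]
    return ((np.c_[n,np.ones(len(n))]*Z-c["t"])@c["R"]).reshape(h,w,3)
def proj(c,X):
    return cv2.projectPoints(np.float64(X).reshape(-1,1,3),cv2.Rodrigues(c["R"])[0],np.float64(c["t"]),K(c),np.float64(c["dist"]))[0].reshape(-1,2)
def crop(c,x0,y0,x1,y1,s,name):
    cv2.imwrite("pics/"+name,cv2.resize(c["image"][y0:y1,x0:x1,::-1],None,fx=s,fy=s,interpolation=cv2.INTER_CUBIC))
E
python3 - <<'E'
from h import *
c=np.load("top0.npz"); P=cloud(c)
for n,uv in dict(pad=(344,201),lidmid=(340,190),deckrear=(345,150),rack=(203,212),flask=(262,199),bottle=(284,196),jar=(409,210),beaker=(127,202)).items():
    print(n,P[uv[1],uv[0]].round(3))
m=(P[:,:,2]>.095)&(P[:,:,2]<.14); m[:, :290]=0;m[:,400:]=0;m[:120]=0;m[230:]=0
print(cv2.minAreaRect(np.float32(P[m][:,:2])),m.sum())
m=(P[:,:,2]>.012)&(P[:,:,2]<.07); m[:, :175]=0;m[:,232:]=0;m[:190]=0;m[222:]=0
print(cv2.minAreaRect(np.float32(P[m][:,:2])),m.sum())
a=c["image"][185:225,170:235,::-1]; b=c["image"][122:217,300:395,::-1]
cv2.imwrite("pics/c1.png",np.hstack([cv2.resize(a,(400,int(400*40/65)),interpolation=3),np.zeros((int(400*40/65),400,3),np.uint8)]) if 0 else cv2.resize(a,(780,480),interpolation=cv2.INTER_CUBIC))
E
```

```text
pad [ 0.451 -0.332  0.127]
lidmid [ 0.493 -0.318  0.124]
deckrear [ 0.65  -0.341  0.11 ]
rack [0.413 0.209 0.024]
flask [ 0.455 -0.026  0.127]
bottle [ 0.469 -0.109  0.115]
jar [ 0.423 -0.581  0.103]
beaker [0.443 0.496 0.082]
((0.5788216590881348, -0.35007303953170776), (0.3041079342365265, 0.2737557888031006), 6.875661849975586) 5533
((0.45176953077316284, 0.21498636901378632), (0.09361056238412857, 0.16109929978847504), 1.1237328052520752) 655
```

Careful with the scale: shifts go in shares of 0.6 m and turns go in shares of 2 pi rad. That gives: 0.035 m is 0.0583, -0.016 m is -0.0267, 0.075 rad is 0.0119.

>>> hand_motion([
  {"x":0.0583,"y":-0.0267,"z":-0.01,"jaw":0},
  {"x":0.0583,"y":-0.0267,"z":-0.01,"jaw":0},
  {"x":0.0583,"y":-0.0267,"z":-0.01,"jaw":0},
  {"x":0.0583,"y":-0.0267,"z":-0.01,"jaw":0},
  {"x":0.0583,"y":-0.0267,"z":-0.01,"jaw":0},
  {"x":0.0583,"y":-0.0267,"z":-0.01,"jaw":0},
  {"x":0.0583,"y":-0.0267,"z":-0.01,"jaw":0},
  {"x":0.0583,"y":-0.0267,"z":-0.01,"jaw":0},
  {"x":0.0583,"y":-0.0267,"z":-0.01,"jaw":0},
  {"wz":0.0119,"jaw":0},
  {"wz":0.0119,"jaw":0},
  {"jaw":0},
], squeeze=30)

```text
time_s: 1.1
tcp_pos: [0.4197, -0.3296, 0.2958]
ee_rot: [-3.135, -0.193, 0.001]
contact_force: [-0.3, -0.1, -0.6]
opening: 0.0001
grip_force: 0.0
```

```bash
python3 - <<'E'
from h import *; from station import r
c=r.camera("wrist"); np.savez("w1.npz",**c)
print(-c["R"].T@c["t"],c["fov_y"],c["R"][2])
cv2.imwrite("pics/w1.png",cv2.resize(c["image"][:,:,::-1],(800,600),interpolation=cv2.INTER_CUBIC))
E
```

```text
[ 0.49198947 -0.31963087  0.42823661] 68.31938404354598 [-0.28270689 -0.03371578 -0.95861361]
```

View pics/w1.png

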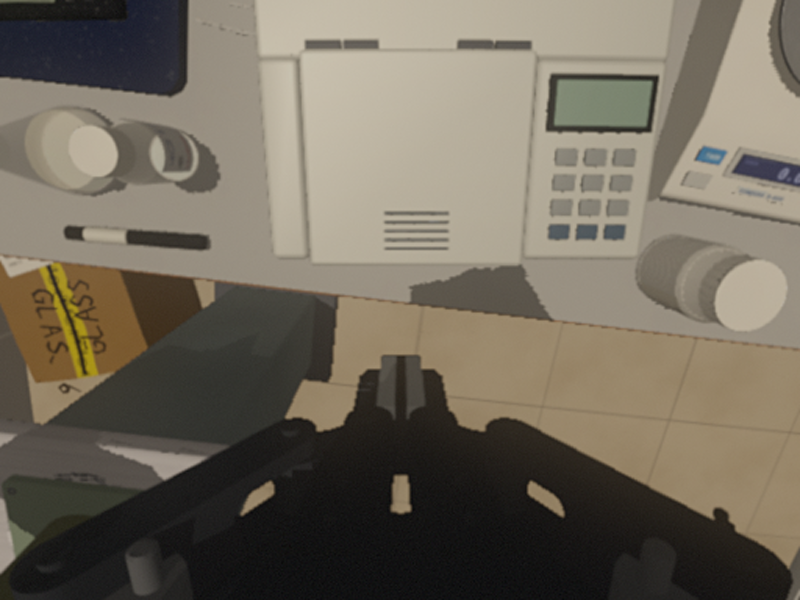

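The wrist view shows the lid with corners (301,52), (534,52), (521,264) and (313,263), and the ribbed pad at (417,230).

```bash
python3 - <<'E'
from h import *
c=np.load("w1.npz")
q=onz(c,np.array([(301,52),(534,52),(521,264),(313,263),(417,230)])*.64,.125)
print(q.round(4)); 
print(np.linalg.norm(q[0]-q[1]),np.linalg.norm(q[2]-q[3]),np.linalg.norm(q[0]-q[3]))
d=(q[0]+q[1]-q[2]-q[3])[:2]; y=(q[0]+q[3]-q[1]-q[2])[:2]; print(np.degrees([np.arctan2(d[1],d[0]),np.arctan2(-y[0],y[1])]))
P=cloud(c); print(P[140,267],P[147,267],P[100,230])
R=Ro.from_rotvec([-3.135,-.193,.001]).as_matrix(); print(R.T@(np.array([*q[4][:2],.145])-[.4197,-.3296,.2958]))
E
```

```text
[[ 0.5524 -0.2498  0.125 ]
 [ 0.5703 -0.393   0.125 ]
 [ 0.4375 -0.4113  0.125 ]
 [ 0.4202 -0.2666  0.125 ]
 [ 0.452  -0.3358  0.125 ]]
0.144239592756539 0.14569832722777737 0.13330287735940158
[7.54283657 6.96915962]
[ 0.45959217 -0.33488461  0.12504553] [ 0.45253306 -0.33575534  0.12734186] [ 0.49519902 -0.29193113  0.12562229]
[0.03138586 0.01020193 0.15077429]
```

Converted, 0.038 m is 0.0633, 0.005 m is 0.0083.

>>> hand_motion([
  {"x":0.0133,"y":0.0042,"z":0.0633,"jaw":0},
  {"x":0.0133,"y":0.0042,"z":0.0633,"jaw":0},
  {"x":0.0133,"y":0.0042,"z":0.0633,"jaw":0},
  {"x":0.0133,"y":0.0042,"z":0.06,"jaw":0},
  {"z":0.0083,"jaw":0},
  {"z":0.005,"jaw":0},
  {"z":0.005,"jaw":0},
  {"z":0.0033,"jaw":0},
  {"z":0.0033,"jaw":0},
])

```text
time_s: 1.9
tcp_pos: [0.4528, -0.3381, 0.1339]
ee_rot: [3.132, 0.191, 0.004]
contact_force: [-2.0, 0.1, 2.7]
opening: 0.0001
grip_force: 1.2
```

Converted, 0.002 m is 0.0033, 0.001 m is 0.0017.

>>> hand_motion([
  {"z":0.0033,"jaw":0},
  {"z":0.0033,"jaw":0},
  {"z":0.0017,"jaw":0},
  {"jaw":0},
])

```text
time_s: 2.23
tcp_pos: [0.4526, -0.3381, 0.1283]
ee_rot: [3.132, 0.191, 0.002]
contact_force: [-3.1, 0.3, 8.1]
opening: -0.0002
grip_force: 4.0
```

Converted, -0.04 m is -0.0667, -0.012 m is -0.02.

>>> hand_motion([
  {"z":0.0017,"jaw":0},
  {"z":-0.0667,"jaw":0},
  {"x":-0.0167,"z":-0.0667,"jaw":0},
  {"x":-0.0167,"z":-0.0667,"jaw":0},
  {"x":-0.02,"z":-0.0667,"jaw":0},
  {"z":-0.0167,"jaw":0},
  {"jaw":0},
  {"jaw":0},
  {"jaw":0},
  {"jaw":0},
  {"jaw":0},
  {"jaw":0},
  {"jaw":0},
  {"jaw":0},
  {"jaw":0},
  {"jaw":0},
  {"jaw":0},
  {"jaw":0},
  {"jaw":0},
  {"jaw":0},
])

```text
time_s: 3.9
tcp_pos: [0.4204, -0.3406, 0.2953]
ee_rot: [3.136, 0.191, 0.0]
contact_force: [-0.4, 0.0, 0.4]
opening: 0.0002
grip_force: 0.0
```

```bash
python3 - <<'E'
from h import *; from station import r
c=r.camera("wrist"); np.savez("w2.npz",**c)
crop(c,150,20,400,200,3,"w2.png")
E
```

```text
(no output)
```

View pics/w2.png

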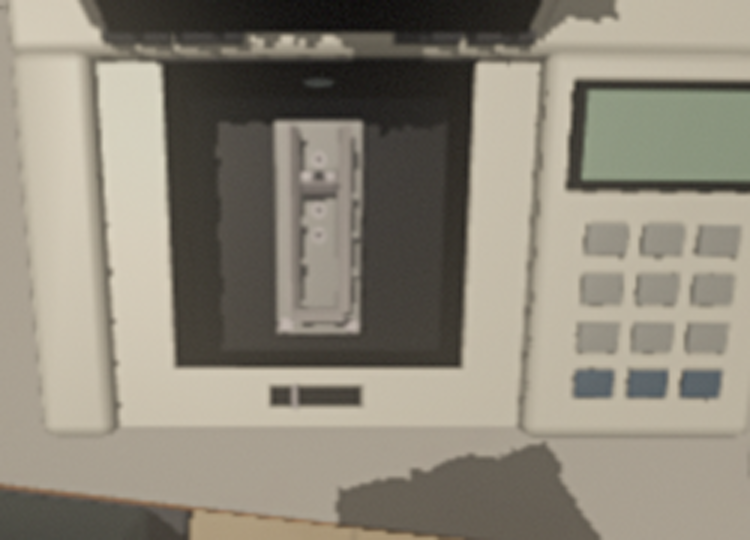

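The lid is open. The holder lies at crop x 275–362, y 120–333. The stop is at (319,182), with free holes at (319,158), (319,211) and (319,235), so it sits in the third hole from the front. That gives a 46 mm gap, which takes cell_42.

```bash
python3 - <<'E'
from h import *
c=np.load("w2.npz")
f=lambda u,v:np.array([150+(u+.5)/3-.5,20+(v+.5)/3-.5])
ax=np.array([np.cos(np.radians(7)),np.sin(np.radians(7))]); lf=np.array([-ax[1],ax[0]])
hinge=np.array([.567,-.322])
for n,(u,v),z in [("hole60",(319,158),.05),("hole40",(319,211),.05),("hole30",(319,235),.05),("stoptop front edge",(319,192),.067),("stop rear",(319,172),.069),("floorfront",(322,308),.05),("endtopouter",(319,332),.068),("endtop inner",(320,322),.068),("wallL in",(297,250),.067),("wallR in",(343,250),.067),("outerL",(276,250),.062),("outerR",(362,250),.062),("compfrontL",(177,367),.102),("compfrontR",(460,367),.102),("deckL",(118,428),.112),("deckR",(522,428),.112)]:
    q=onz(c,f(u,v),z)[0][:2]; print(n,q.round(4),"rel hinge x,y mm",((q-hinge)@np.c_[ax,lf]*1e3).round(1))
P=cloud(c)
for v in range(58,134,3): 
    p=P[v,256]; print(v,p.round(4),((p[:2]-hinge)@np.c_[ax,lf]*1e3).round(1))
E
```

```text
hole60 [ 0.5337 -0.3252] rel hinge x,y mm [-33.5   0.9]
hole40 [ 0.513  -0.3277] rel hinge x,y mm [-54.3   0.9]
hole30 [ 0.5034 -0.3289] rel hinge x,y mm [-64.    0.9]
stoptop front edge [ 0.5192 -0.327 ] rel hinge x,y mm [-48.    0.9]
stop rear [ 0.5265 -0.3261] rel hinge x,y mm [-40.7   0.9]
floorfront [ 0.4735 -0.3339] rel hinge x,y mm [-94.2  -0.4]
endtopouter [ 0.4646 -0.3337] rel hinge x,y mm [-103.     0.8]
endtop inner [ 0.4687 -0.3336] rel hinge x,y mm [-99.    0.4]
wallL in [ 0.496  -0.3208] rel hinge x,y mm [-70.3   9.8]
wallR in [ 0.4983 -0.3394] rel hinge x,y mm [-70.3  -8.9]
outerL [ 0.495  -0.3121] rel hinge x,y mm [-70.2  18.6]
outerR [ 0.4994 -0.3473] rel hinge x,y mm [-70.2 -16.9]
compfrontL [ 0.4477 -0.2813] rel hinge x,y mm [-113.5   55. ]
compfrontR [ 0.4609 -0.3884] rel hinge x,y mm [-113.4  -53. ]
deckL [ 0.4235 -0.2624] rel hinge x,y mm [-135.1   76.7]
deckR [ 0.4422 -0.4137] rel hinge x,y mm [-135.1  -75.8]
58 [ 0.5513 -0.323   0.0416] [-15.7   0.9]
61 [ 0.5464 -0.3236  0.0516] [-20.6   0.9]
64 [ 0.5431 -0.324   0.0512] [-24.    0.9]
67 [ 0.5397 -0.3245  0.05
[... 281 characters left out ...]
0.5153 -0.3275  0.0501] [-51.9   0.9]
91 [ 0.5118 -0.3279  0.0506] [-55.5   0.9]
94 [ 0.5082 -0.3283  0.0496] [-59.1   0.9]
97 [ 0.5045 -0.3288  0.0516] [-62.8   0.9]
100 [ 0.501  -0.3292  0.0507] [-66.4   0.9]
103 [ 0.4973 -0.3297  0.0517] [-70.1   0.9]
106 [ 0.4937 -0.3301  0.0511] [-73.8   0.9]
109 [ 0.49   -0.3306  0.0522] [-77.5   0.9]
112 [ 0.4863 -0.331   0.0501] [-81.2   0.9]
115 [ 0.4826 -0.3315  0.0503] [-84.9   0.9]
118 [ 0.4789 -0.3319  0.051 ] [-88.7   0.9]
121 [ 0.475  -0.3324  0.0487] [-92.6   0.9]
124 [ 0.4723 -0.3328  0.0681] [-95.3   0.9]
127 [ 0.4675 -0.3333  0.0509] [-100.1    0.9]
130 [ 0.4637 -0.3338  0.0512] [-103.9    0.9]
133 [ 0.459  -0.3344  0.0411] [-108.7    0.9]
```

Converted, -0.0397 m is -0.0662, 0.0023 m is 0.0038, 0.105 rad is 0.0167.

>>> hand_motion([
  {"x":0.0038,"y":-0.0662,"jaw":0.028},
  {"x":0.0038,"y":-0.0662,"jaw":0.028},
  {"x":0.0038,"y":-0.0662,"jaw":0.028},
  {"x":0.0038,"y":-0.0662,"jaw":0.028},
  {"x":0.0038,"y":-0.0662,"jaw":0.028},
  {"x":0.0038,"y":-0.0662,"jaw":0.028},
  {"x":0.0038,"y":-0.0662,"jaw":0.028},
  {"x":0.0038,"y":-0.0662,"jaw":0.028},
  {"x":0.0038,"y":-0.0662,"jaw":0.028},
  {"x":0.0038,"y":-0.0662,"jaw":0.028},
  {"x":0.0038,"y":-0.0662,"jaw":0.028},
  {"x":0.0038,"y":-0.0662,"jaw":0.028},
  {"x":0.0038,"y":-0.0662,"jaw":0.028},
  {"x":0.0038,"y":-0.0662,"jaw":0.028},
  {"wz":0.0167,"jaw":0.028},
  {"jaw":0.028},
  {"jaw":0.028},
  {"jaw":0.028},
])

```text
time_s: 5.45
tcp_pos: [0.385, 0.2143, 0.2952]
ee_rot: [3.141, 0.027, 0.0]
contact_force: [1.0, 0.3, -0.4]
opening: 0.0279
grip_force: 0.0
```

```bash
python3 - <<'E'
from h import *; from station import r
c=r.camera("wrist"); np.savez("w3.npz",**c)
crop(c,120,20,400,220,2.8,"w3.png")
E
```

```text
(no output)
```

View pics/w3.png

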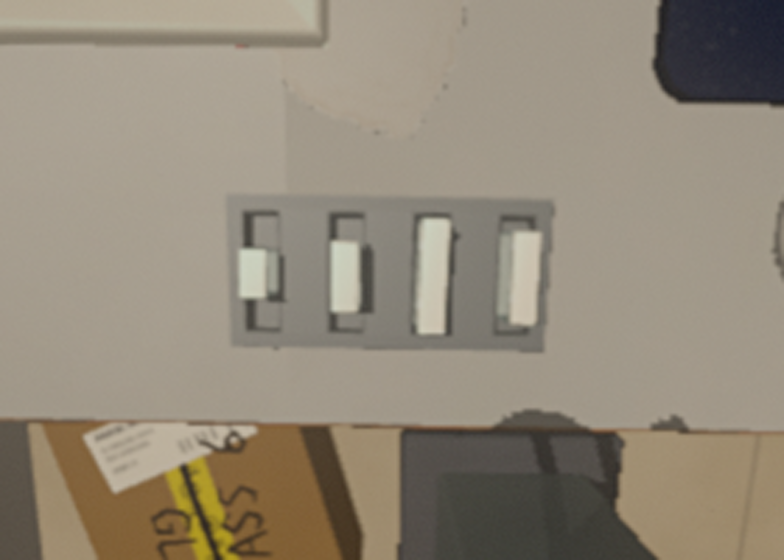

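The rack's cells, left to right, are about 51, 73, 118 and 96 px long. cell_42 is therefore the rightmost one, its white top at crop x 510–544, y 230–326.

```bash
python3 - <<'E'
from h import *
c=np.load("w3.npz"); f=lambda u,v:np.array([120+(u+.5)/2.8-.5,20+(v+.5)/2.8-.5])
g=c["image"].min(2); P=cloud(c)
m=((g>185)&(P[:,:,2]>.03)).astype(np.uint8); m[:95]=0; m[142:]=0;m[:,:200]=0;m[:,320:]=0
n,L,S,C=cv2.connectedComponentsWithStats(m)
for i in range(1,n):
    if S[i][4]<30: continue
    v,u=np.nonzero(L==i); q=onz(c,np.c_[u,v],.051)[:,:2]
    print(C[i].round(1),cv2.minAreaRect(np.float32(q*1e3)),q.mean(0).round(4),np.median(P[L==i],0).round(4))
# rack corners at z=.02
q=onz(c,np.array([f(227,196),f(553,202),f(543,350),f(232,346)]),.02); print(q.round(4),q.mean(0))
print(np.degrees(np.arctan2(*(q[0]-q[3])[1::-1])), np.degrees(np.arctan2(*(q[1]-q[2])[1::-1])),np.degrees(np.arctan2(*(q[0]-q[1])[:2]*[-1,1])))
q=onz(c,np.array([f(514,231),f(544,231),f(537,326),f(510,325)]),.051); print(q.round(4),q.mean(0).round(4))
E
```

```text
[241.1 113.2] ((445.9144287109375, 234.85342407226562), (22.558460235595703, 7.717559814453125), 0.10511176288127899) [0.4494 0.2361] [0.451  0.2362 0.0519]
[208.9 115.9] ((444.0159606933594, 276.8387756347656), (9.019762992858887, 18.003313064575195), 88.28844451904297) [0.4454 0.2775] [0.4454 0.2774 0.0521]
[[0.479  0.2928 0.02  ]
 [0.4791 0.1338 0.02  ]
 [0.4071 0.1334 0.02  ]
 [0.4062 0.2927 0.02  ]] [0.44287099 0.21316711 0.02      ]
0.017275129573643386 0.32358241787533887 0.05144196955052111
[[0.4646 0.1569 0.051 ]
 [0.4649 0.1432 0.051 ]
 [0.4221 0.1434 0.051 ]
 [0.4223 0.1561 0.051 ]] [0.4435 0.1499 0.051 ]
```

Converted, 0.037 m is 0.0617, 0.0129 m is 0.0215, 0.012 rad is 0.0019.

>>> hand_motion([
  {"wz":0.0019,"x":0.0193,"y":0.0215,"z":0.0617,"jaw":0.028},
  {"x":0.0193,"y":0.0215,"z":0.0617,"jaw":0.028},
  {"x":0.0193,"y":0.0215,"z":0.0617,"jaw":0.028},
  {"x":0.0193,"y":0.0215,"z":0.0617,"jaw":0.028},
  {"x":0.0193,"y":0.0218,"z":0.0617,"jaw":0.028},
  {"jaw":0.028},
  {"jaw":0.028},
  {"jaw":0.028},
])

```text
time_s: 6.17
tcp_pos: [0.4442, 0.1502, 0.1114]
ee_rot: [-3.141, -0.005, -0.002]
contact_force: [0.1, 0.9, -0.4]
opening: 0.028
grip_force: 0.0
```

```bash
python3 - <<'E'
from h import *; from station import r
c=r.camera("wrist"); np.savez("w4.npz",**c)
crop(c,120,60,400,260,2.8,"w4.png"); print(r.observe()["tcp_pos"])
E
```

```text
[0.44493361 0.15081094 0.11246052]
```

View pics/w4.png

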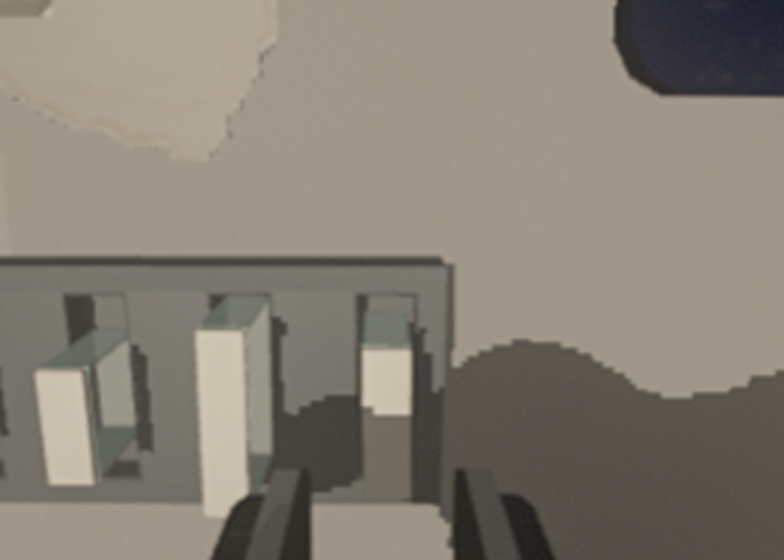

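cell_42 is between the jaws: its top spans crop x 362–412, and the fingers' inner edges are at about 310 and 455. The jaws are centred to about 1 mm, so I descend and grip.

Converted, 0.03 m is 0.05, 0.005 m is 0.0083.

>>> hand_motion([
  {"z":0.05,"jaw":0.028},
  {"z":0.0417,"jaw":0.028},
  {"z":0.025,"jaw":0.028},
  {"z":0.0083,"jaw":0.028},
  {"jaw":0.028},
  {"jaw":0.005},
  {"jaw":0.005},
  {"jaw":0.005},
  {"jaw":0.005},
  {"jaw":0.005},
  {"jaw":0.005},
  {"jaw":0.005},
], squeeze=35)

```text
time_s: 7.22
tcp_pos: [0.4453, 0.1512, 0.0374]
ee_rot: [-3.141, -0.008, -0.006]
contact_force: [-0.9, 0.2, 6.7]
opening: 0.0121
grip_force: 40.7
```

Converted, -0.04 m is -0.0667, 0.0041 m is 0.0068.

>>> hand_motion([
  {"z":-0.0167,"jaw":0.005},
  {"z":-0.0333,"jaw":0.005},
  {"z":-0.0667,"jaw":0.005},
  {"z":-0.0667,"jaw":0.005},
  {"z":-0.0667,"jaw":0.005},
  {"z":-0.0667,"jaw":0.005},
  {"z":-0.0167,"jaw":0.005},
  {"x":0.0068,"y":0.0667,"jaw":0.005},
  {"x":0.0068,"y":0.0667,"jaw":0.005},
  {"x":0.0068,"y":0.0667,"jaw":0.005},
  {"x":0.0068,"y":0.0667,"jaw":0.005},
  {"x":0.0068,"y":0.0667,"jaw":0.005},
  {"x":0.0068,"y":0.0667,"jaw":0.005},
  {"x":0.0068,"y":0.0667,"jaw":0.005},
  {"x":0.0068,"y":0.0667,"jaw":0.005},
  {"x":0.0068,"y":0.0667,"jaw":0.005},
  {"x":0.0068,"y":0.0667,"jaw":0.005},
  {"x":0.0068,"y":0.0667,"jaw":0.005},
  {"x":0.0068,"y":0.0667,"jaw":0.005},
  {"jaw":0.005},
])

```text
time_s: 8.88
tcp_pos: [0.4943, -0.3362, 0.2353]
ee_rot: [3.137, -0.002, 0.001]
contact_force: [0.8, 0.8, -0.4]
opening: 0.0117
grip_force: 39.5
```

>>> hand_motion([
  {"wz":-0.0191,"jaw":0.005},
  {"wz":-0.0191,"jaw":0.005},
  {"wz":-0.0191,"jaw":0.005},
  {"wz":-0.0191,"jaw":0.005},
  {"wz":-0.0191,"jaw":0.005},
  {"wz":-0.0191,"jaw":0.005},
  {"wz":-0.0191,"jaw":0.005},
  {"wz":-0.0191,"jaw":0.005},
  {"wz":-0.0191,"jaw":0.005},
  {"wz":-0.0191,"jaw":0.005},
  {"wz":-0.0191,"jaw":0.005},
  {"wz":-0.0191,"jaw":0.005},
  {"wz":-0.0191,"jaw":0.005},
  {"wz":-0.0191,"jaw":0.005},
  {"wz":-0.0191,"jaw":0.005},
  {"wz":-0.0191,"jaw":0.005},
])

```text
time_s: 10.22
tcp_pos: [0.4945, -0.3284, 0.2355]
ee_rot: [-1.788, -2.583, -0.0]
contact_force: [-0.5, -0.0, -0.7]
opening: 0.0116
grip_force: 39.6
```

>>> hand_motion([
  {"wz":-0.0191,"jaw":0.005},
  {"wz":-0.0191,"jaw":0.005},
  {"wz":-0.0191,"jaw":0.005},
  {"wz":-0.0191,"jaw":0.005},
  {"wz":-0.0191,"jaw":0.005},
  {"wz":-0.0191,"jaw":0.005},
  {"wz":-0.0191,"jaw":0.005},
  {"wz":-0.0191,"jaw":0.005},
  {"wz":-0.0191,"jaw":0.005},
  {"wz":-0.0191,"jaw":0.005},
  {"wz":-0.0191,"jaw":0.005},
  {"jaw":0.005},
  {"jaw":0.005},
])

```text
time_s: 11.3
tcp_pos: [0.4946, -0.3286, 0.2354]
ee_rot: [0.157, -3.138, -0.0]
contact_force: [0.3, 0.4, -1.0]
opening: 0.0117
grip_force: 39.6
```

```bash
python3 - <<'E'
from h import *; from station import r
c=r.camera("wrist"); np.savez("w5.npz",**c); o=r.observe(); print(o["joint_positions"],o["tcp_pos"])
cv2.imwrite("pics/w5.png",cv2.resize(c["image"][:,:,::-1],(800,600),interpolation=cv2.INTER_CUBIC))
E
```

```text
[-7.32165977e-01  2.51668754e-01  1.50116413e+00  6.56899559e-05
  1.38879601e+00 -2.40342281e+00] [ 0.49465343 -0.3286782   0.23537748]
```

View pics/w5.png

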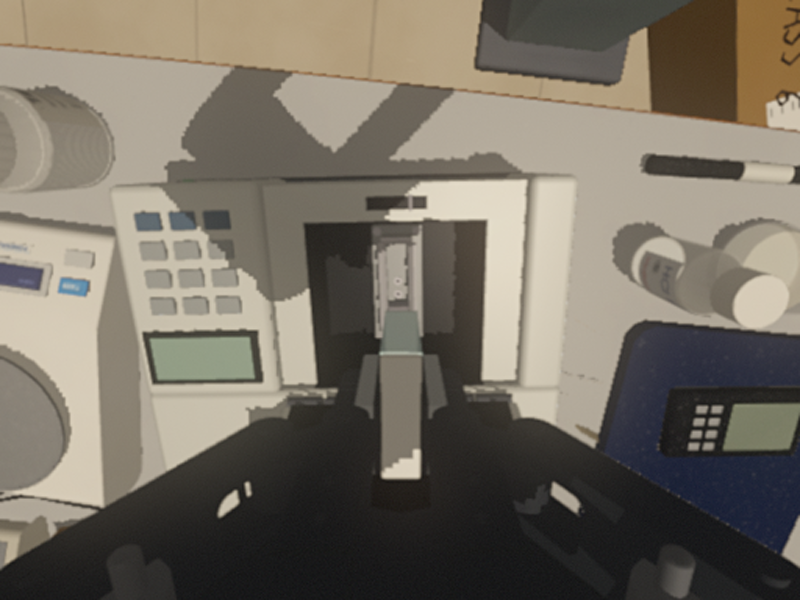

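The wrist view shows the held cell's near end, top edge at about (401,353) and bottom edge at about (402,311). The holder below it starts at about y 228, with holes at (399,281) and (399,295). I enlarge it to measure.

```bash
python3 - <<'E'
from h import *
c=np.load("w5.npz"); crop(c,215,130,315,235,5.7,"w5c.png")
E
```

```text
(no output)
```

View pics/w5c.png

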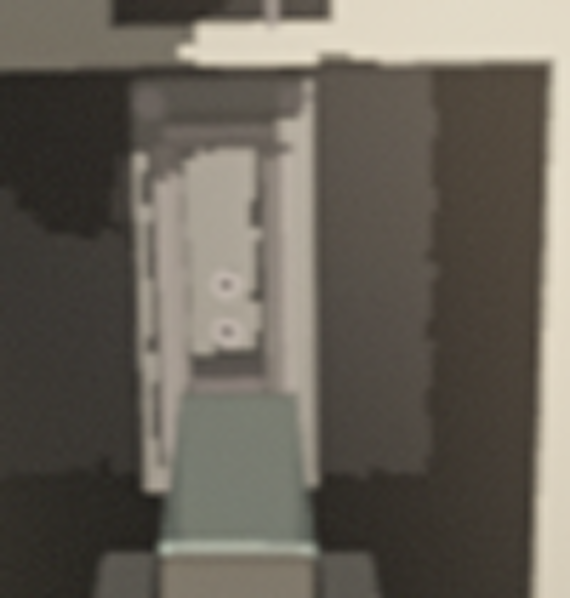

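```bash
python3 - <<'E'
from h import *
from station import r
c=np.load("w5.npz"); f=lambda u,v:np.array([215+(u+.5)/5.7-.5,130+(v+.5)/5.7-.5])
o=r.observe(); T=o["tcp_pos"]; print(T)
y=np.radians(7); ax=np.array([np.cos(y),np.sin(y)]); lf=np.array([-ax[1],ax[0]])
h30=onz(c,f(227,284),.05)[0]; h40=onz(c,f(227,330),.05)[0]
lo=onz(c,np.array([f(183,393),f(295,393)]),T[2]-.0314); hi=onz(c,np.array([f(160,548),f(317,548)]),T[2]+.0136)
print("holes",h30,h40,np.degrees(np.arctan2(*(h40-h30)[1::-1])))
print("lo",lo,lo.mean(0)); print("hi",hi,hi.mean(0))
print("outer", onz(c,np.array([f(143,450),f(318,450)]),.062).mean(0))
end=(h30[:2]-.03*ax+h40[:2]-.04*ax)/2; tgt=end+.023*ax; print("end",end,"cell centre target",tgt)
y2=np.radians(5.73)
cc=(lo.mean(0)+hi.mean(0))[:2]/2+.021*np.array([np.cos(y2),np.sin(y2)]); print("cell centre now",cc,"minus TCP",cc-T[:2])
d=tgt-cc; print("need",d,"along/left mm",d@ax*1e3,d@lf*1e3)
x=-np.array([np.cos(y2),np.sin(y2)]); yy=np.array([x[1],-x[0]]); print("tool dx dy",d@x,d@yy, Ro.from_rotvec(o["ee_rot"]).as_matrix().round(3))
E
```

```text
[ 0.49465343 -0.3286782   0.23537748]
holes [ 0.50362886 -0.32825529  0.05      ] [ 0.51329272 -0.32729194  0.05      ] 5.692733490158967
lo [[ 0.47721423 -0.33485951  0.20397748]
 [ 0.47601068 -0.32295492  0.20397748]] [ 0.47661245 -0.32890722  0.20397748]
hi [[ 0.47559464 -0.33545096  0.24897748]
 [ 0.47433552 -0.32298443  0.24897748]] [ 0.47496508 -0.32921769  0.24897748]
outer [ 0.53484266 -0.32437599  0.062     ]
end [ 0.47372167 -0.33203904] cell centre target [ 0.49655024 -0.32923605]
cell centre now [ 0.49668384 -0.3269658 ] minus TCP [0.00203041 0.0017124 ]
need [-0.0001336  -0.00227025] along/left mm -0.4092817017049093 -2.2370431493064595
tool dx dy 0.0003595996365305916 -0.0022455648876433068 [[-0.995 -0.1    0.   ]
 [-0.1    0.995  0.   ]
 [-0.     0.    -1.   ]]
```

Converted, 0.04 m is 0.0667, -0.0012 m is -0.002, -0.022 rad is -0.0035.

>>> hand_motion([
  {"wz":-0.0035,"x":0.0007,"y":-0.002,"jaw":0.005},
  {"z":0.0667,"jaw":0.005},
  {"z":0.0667,"jaw":0.005},
  {"z":0.05,"jaw":0.005},
  {"z":0.0267,"jaw":0.005},
  {"jaw":0.005},
  {"jaw":0.005},
  {"jaw":0.005},
])

```text
time_s: 12.02
tcp_pos: [0.4956, -0.3312, 0.111]
ee_rot: [-0.196, 3.133, -0.004]
contact_force: [0.5, -0.5, -0.4]
opening: 0.0119
grip_force: 39.6
```

```bash
python3 - <<'E'
from h import *; from station import r
c=r.camera("wrist"); np.savez("w6.npz",**c); o=r.observe(); print(o["tcp_pos"],o["contact_force"])
crop(c,205,130,315,240,5.4,"w6.png")
E
```

```text
[ 0.49594403 -0.33155645  0.11162567] [ 1.13560459  0.91100012 -1.00597235]
```

View pics/w6.png

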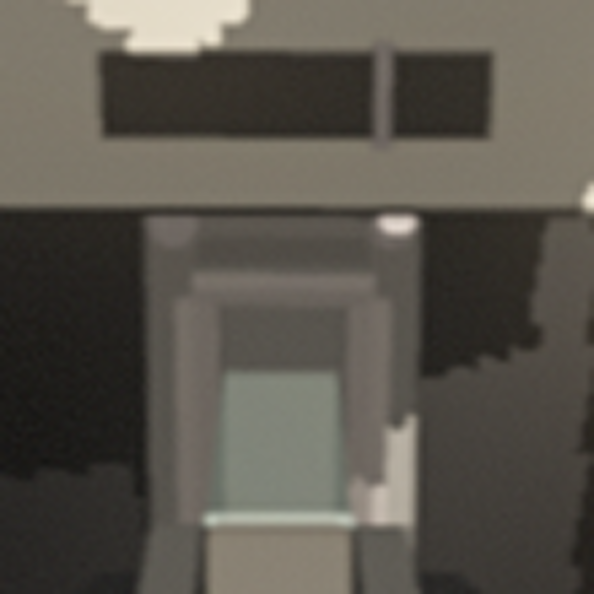

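```bash
python3 - <<'E'
from h import *
c=np.load("w6.npz"); f=lambda u,v:np.array([205+(u+.5)/5.4-.5,130+(v+.5)/5.4-.5])
y=np.radians(7); ax=np.array([np.cos(y),np.sin(y)]); lf=np.array([-ax[1],ax[0]]); T=np.array([.4958,-.3314])
for n,p,z in [("cell bot",(281,370),.080),("cell top",(280.5,520),.125),("endwall in",(283,305),.062),("endlip in",(283,275),.068),("lips",(283.5,300),.067)]:
    q=onz(c,f(*p),z)[0]; print(n,((q[:2]-T)@np.c_[ax,lf]*1e3).round(1))
P=cloud(c)
for v in range(165,202,2): p=P[v,257]; print(v,(v-130)*5.4,((p[:2]-T)@np.c_[ax,lf]*1e3).round(1),p[2].round(4))
E
```

```text
cell bot [-18.5   1.6]
cell top [-20.    1.6]
endwall in [-21.    1.9]
endlip in [-26.4   1.8]
lips [-23.    1.9]
165 189.0 [-43.4   1.7] 0.1025
167 199.8 [-42.8   1.7] 0.1044
169 210.60000000000002 [-41.2   1.7] 0.1019
171 221.4 [-29.    1.8] 0.052
173 232.20000000000002 [-27.3   1.8] 0.0506
175 243.00000000000003 [-27.1   1.8] 0.0556
177 253.8 [-27.1   1.8] 0.0613
179 264.6 [-26.7   1.8] 0.0653
181 275.40000000000003 [-26.    1.8] 0.0678
183 286.20000000000005 [-25.5   1.8] 0.0708
185 297.0 [-23.1   1.8] 0.067
187 307.8 [-17.    1.9] 0.0502
189 318.6 [-16.    1.9] 0.0517
191 329.40000000000003 [-14.    1.9] 0.0499
193 340.20000000000005 [-13.    1.9] 0.0514
195 351.0 [-10.9   1.9] 0.0497
197 361.8 [-9.9  1.9] 0.0513
199 372.6 [-18.7   1.8] 0.0824
201 383.40000000000003 [-18.6   1.8] 0.0857
```

The held cell's bottom edge is at crop x 222–340 (mid 281) and the channel's mid-line is at 283, so the sideways error is about 0.3 mm. Its front face is 2–3 mm behind the end wall, so I lower it with a 0.5 mm correction.

Careful with the scale: shifts go in shares of 0.6 m and turns go in shares of 2 pi rad. That gives: 0.006 m is 0.01, 0.0005 m is 0.0008.

>>> hand_motion([
  {"x":0.0008,"y":0.0005,"z":0.01,"jaw":0.005},
  {"z":0.0083,"jaw":0.005},
  {"z":0.0067,"jaw":0.005},
  {"z":0.0067,"jaw":0.005},
  {"z":0.005,"jaw":0.005},
  {"jaw":0.005},
])

```text
time_s: 12.57
tcp_pos: [0.4936, -0.3298, 0.0863]
ee_rot: [0.196, -3.135, -0.001]
contact_force: [-0.2, -1.4, -0.5]
opening: 0.0115
grip_force: 39.6
```

Converted, 0.002 m is 0.0033.

>>> hand_motion([
  {"z":0.0033,"jaw":0.005},
  {"z":0.0033,"jaw":0.005},
  {"jaw":0.005},
])

```text
time_s: 12.82
tcp_pos: [0.4938, -0.3299, 0.0827]
ee_rot: [0.196, -3.135, -0.001]
contact_force: [-0.1, 0.8, 0.5]
opening: 0.0116
grip_force: 39.6
```

>>> hand_motion([
  {"z":0.0017,"jaw":0.005},
  {"z":0.0017,"jaw":0.005},
  {"jaw":0.005},
])

```text
time_s: 13.07
tcp_pos: [0.4941, -0.33, 0.0814]
ee_rot: [-0.197, 3.135, -0.0]
contact_force: [-0.5, 0.6, 0.2]
opening: 0.0119
grip_force: 39.8
```

Converted, 0.001 m is 0.0017.

>>> hand_motion([
  {"z":0.0017,"jaw":0.005},
  {"jaw":0.005},
  {"jaw":0.005},
])

```text
time_s: 13.32
tcp_pos: [0.4941, -0.33, 0.0814]
ee_rot: [-0.197, 3.135, -0.0]
contact_force: [-1.6, 2.0, 5.1]
opening: 0.0118
grip_force: 40.5
```

>>> hand_motion([
  {"z":0.0017,"jaw":0.005},
  {"jaw":0.005},
  {"jaw":0.005},
])

```text
time_s: 13.57
tcp_pos: [0.4942, -0.3301, 0.0814]
ee_rot: [-0.197, 3.135, -0.0]
contact_force: [-2.8, 2.7, 11.1]
opening: 0.0115
grip_force: 41.2
```

Firm contact at the expected floor height, TCP z 0.0814. I ease off, release and lift.

Converted, -0.04 m is -0.0667, -0.03 m is -0.05.

>>> hand_motion([
  {"z":-0.0025,"jaw":0.005},
  {"jaw":0.012},
  {"jaw":0.02},
  {"jaw":0.03},
  {"jaw":0.03},
  {"jaw":0.03},
  {"jaw":0.03},
  {"z":-0.0167,"jaw":0.03},
  {"z":-0.05,"jaw":0.03},
  {"z":-0.0667,"jaw":0.03},
  {"z":-0.0667,"jaw":0.03},
  {"z":-0.0667,"jaw":0.03},
  {"jaw":0.03},
  {"jaw":0.03},
])

```text
time_s: 14.73
tcp_pos: [0.4959, -0.3316, 0.246]
ee_rot: [-0.196, 3.129, -0.011]
contact_force: [0.7, -0.7, -0.6]
opening: 0.03
grip_force: 0.0
```

```bash
python3 - <<'E'
from h import *; from station import r
c=r.camera("wrist"); np.savez("w7.npz",**c); o=r.observe(); print(o["tcp_pos"],o["contact_force"],o["joint_positions"])
crop(c,150,110,390,250,3.3,"w7.png")
P=cloud(c); hinge=np.array([.567,-.322]); y=np.radians(7); ax=np.array([np.cos(y),np.sin(y)]); lf=np.array([-ax[1],ax[0]])
rel=np.dstack([(P[:,:,:2]-hinge)@np.c_[ax,lf]*1e3,P[:,:,2]*1e3])
m=(abs(rel[:,:,0]+70)<32)&(abs(rel[:,:,1])<12)&(rel[:,:,2]>85)&(rel[:,:,2]<102); m[250:]=0
if m.sum(): print(m.sum(),rel[m].min(0),rel[m].max(0),np.median(rel[m],0))
E
```

```text
[ 0.49449288 -0.33044726  0.24278344] [-1.04985007  0.1309408  -0.2730683 ] [-7.34544495e-01  2.45380483e-01  1.49336395e+00 -1.13371798e-05
  1.39927069e+00 -2.43056423e+00]
500 [-91.75351636  -3.99254866  86.94207553] [-50.11022      8.41405827  98.64644858] [-72.74586405   2.21757507  95.7262895 ]
```

View pics/w7.png

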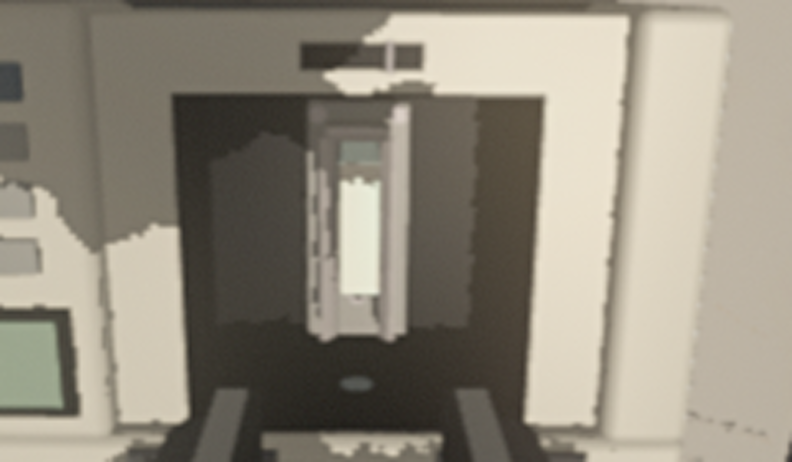

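The cell stands upright in the holder: its top is flat at z ≈ 0.095 and 42 mm long, between the end wall and the stop, with the fingers clear. Next I raise the tool, close the fingers and go behind the open lid.

Converted, -0.035 m is -0.0583, -0.033 m is -0.055.

>>> hand_motion([
  {"z":-0.05,"jaw":0},
  {"z":-0.0467,"jaw":0},
  {"x":-0.055,"jaw":0},
  {"x":-0.055,"jaw":0},
  {"x":-0.055,"jaw":0},
  {"x":-0.055,"jaw":0},
  {"x":-0.0583,"jaw":0},
  {"jaw":0},
  {"z":0.0533,"jaw":0},
  {"z":0.0533,"jaw":0},
  {"jaw":0},
  {"jaw":0},
])

```text
time_s: 15.78
tcp_pos: [0.657, -0.3077, 0.2293]
ee_rot: [0.196, -3.127, -0.01]
contact_force: [0.1, -0.4, 0.2]
opening: 0.0
grip_force: 0.0
```

```bash
python3 - <<'E'
from station import r; import numpy as np
o=r.observe();y=np.radians(7); ax=np.array([np.cos(y),np.sin(y)]); lf=np.array([-ax[1],ax[0]])
d=o["tcp_pos"][:2]-[.567,-.322]; print(o["tcp_pos"],d@ax,d@lf,o["contact_force"],o["joint_positions"])
E
```

```text
[ 0.65696614 -0.30771021  0.22930817] 0.09103703044345807 0.003219161508011992 [ 0.07395505 -0.3694065   0.17756371] [-5.57120548e-01  5.41204288e-01  1.11910613e+00 -3.77303900e-05
  1.49200016e+00 -2.25292472e+00]
```

Converted, 0.012 m is 0.02, -0.001 m is -0.0017.

>>> hand_motion([
  {"x":0.02,"z":-0.0017,"jaw":0},
  {"x":0.02,"z":-0.0017,"jaw":0},
  {"x":0.02,"z":-0.0017,"jaw":0},
  {"x":0.02,"z":-0.0017,"jaw":0},
  {"x":0.02,"z":-0.0017,"jaw":0},
  {"x":0.02,"z":-0.0017,"jaw":0},
  {"jaw":0},
])

```text
time_s: 16.37
tcp_pos: [0.5879, -0.3195, 0.2447]
ee_rot: [-0.194, 3.132, -0.005]
contact_force: [2.2, -1.1, 1.2]
opening: 0.0002
grip_force: 0.4
```

```bash
python3 - <<'E'
from station import r; import numpy as np
o=r.observe();y=np.radians(7); ax=np.array([np.cos(y),np.sin(y)])
print(o["tcp_pos"],(o["tcp_pos"][:2]-[.567,-.322])@ax,o["contact_force"])
E
```

```text
[ 0.58786921 -0.31946422  0.24474043] 0.021022683928098373 [ 2.16442045 -1.09642773  1.20195775]
```

Converted, 0.011 m is 0.0183, 0.009 m is 0.015.

>>> hand_motion([
  {"x":0.0167,"z":0.0017,"jaw":0},
  {"x":0.0183,"z":0.0033,"jaw":0},
  {"x":0.0167,"z":0.0033,"jaw":0},
  {"x":0.0167,"z":0.005,"jaw":0},
  {"x":0.0167,"z":0.005,"jaw":0},
  {"x":0.015,"z":0.005,"jaw":0},
  {"x":0.015,"z":0.0083,"jaw":0},
  {"x":0.0133,"z":0.0083,"jaw":0},
  {"x":0.0133,"z":0.01,"jaw":0},
  {"jaw":0},
])

```text
time_s: 17.2
tcp_pos: [0.5014, -0.3285, 0.2086]
ee_rot: [0.195, -3.132, -0.003]
contact_force: [-0.3, -0.6, 0.9]
opening: -0.0001
grip_force: 0.7
```

```bash
python3 - <<'E'
from station import r; import numpy as np
o=r.observe();y=np.radians(7); ax=np.array([np.cos(y),np.sin(y)])
print(o["tcp_pos"],(o["tcp_pos"][:2]-[.567,-.322])@ax,o["contact_force"])
E
```

```text
[ 0.50140128 -0.32846469  0.20864356] -0.06589760173390555 [-0.25914964 -0.647743    0.9155805 ]
```

Converted, 0.014 m is 0.0233, 0.012 m is 0.02.

>>> hand_motion([
  {"x":0.015,"z":0.0133,"jaw":0},
  {"x":0.015,"z":0.015,"jaw":0},
  {"x":0.0117,"z":0.02,"jaw":0},
  {"x":0.0117,"z":0.0233,"jaw":0},
  {"x":0.0117,"z":0.02,"jaw":0},
  {"x":0.01,"z":0.0133,"jaw":0},
  {"x":0.005,"z":0.0067,"jaw":0},
  {"jaw":0},
])

```text
time_s: 17.87
tcp_pos: [0.4553, -0.3342, 0.1427]
ee_rot: [0.196, -3.134, -0.003]
contact_force: [1.2, 0.1, 2.1]
opening: -0.0001
grip_force: 1.0
```

```bash
python3 - <<'E'
from station import r; import numpy as np
o=r.observe();y=np.radians(7); ax=np.array([np.cos(y),np.sin(y)])
print(o["tcp_pos"],(o["tcp_pos"][:2]-[.567,-.322])@ax,o["contact_force"])
E
```

```text
[ 0.45531242 -0.33423034  0.14267356] -0.11234558152568429 [1.22371564 0.11675218 2.14764507]
```

Over the pad with light contact; now I press home.

Converted, 0.003 m is 0.005, 0.002 m is 0.0033.

>>> hand_motion([
  {"x":0.0033,"z":0.005,"jaw":0},
  {"z":0.005,"jaw":0},
  {"z":0.005,"jaw":0},
  {"z":0.005,"jaw":0},
  {"z":0.0033,"jaw":0},
  {"z":0.0017,"jaw":0},
  {"jaw":0},
])

```text
time_s: 18.45
tcp_pos: [0.4538, -0.3351, 0.1288]
ee_rot: [0.197, -3.134, -0.0]
contact_force: [-1.7, 1.1, 5.0]
opening: -0.0003
grip_force: 2.7
```

Converted, 0.001 m is 0.0017.

>>> hand_motion([
  {"z":0.0017,"jaw":0},
  {"z":0.0017,"jaw":0},
  {"jaw":0},
  {"jaw":0},
])

```text
time_s: 18.78
tcp_pos: [0.4538, -0.3352, 0.128]
ee_rot: [0.197, -3.134, 0.0]
contact_force: [-5.0, 3.0, 10.3]
opening: -0.0002
grip_force: 5.4
```

Hard stop reached: the force rises to 10 N with no further travel. I let go and check that the lid stays down.

Converted, -0.04 m is -0.0667, -0.03 m is -0.05.

>>> hand_motion([
  {"z":-0.0333,"jaw":0},
  {"z":-0.0667,"jaw":0},
  {"z":-0.0667,"jaw":0},
  {"x":0.0167,"z":-0.0667,"jaw":0},
  {"x":0.0167,"z":-0.05,"jaw":0},
  {"x":0.0167,"z":-0.0333,"jaw":0},
  {"jaw":0},
  {"jaw":0},
  {"jaw":0},
  {"jaw":0},
  {"jaw":0},
  {"jaw":0},
  {"jaw":0},
  {"jaw":0},
  {"jaw":0},
  {"jaw":0},
])

```text
time_s: 20.12
tcp_pos: [0.4246, -0.3387, 0.3167]
ee_rot: [0.197, -3.135, -0.0]
contact_force: [0.3, 0.8, -0.2]
opening: 0.0003
grip_force: 0.0
```

```bash
python3 - <<'E'
from h import *; from station import r
hinge=np.array([.567,-.322]); y=np.radians(7); ax=np.array([np.cos(y),np.sin(y)]); lf=np.array([-ax[1],ax[0]])
for n in ("wrist","top"):
    c=r.camera(n); P=cloud(c)
    for a,b in [(-125,40),(-115,-30),(-115,40),(-80,-50),(-40,50),(-20,-50)]:
        X=np.r_[hinge+ax*a/1e3+lf*b/1e3,.125]; u=proj(c,X)[0].round().astype(int)
        if 0<=u[0]<512 and 0<=u[1]<384: print(n,a,b,P[u[1],u[0]].round(3))
c0=np.load("top0.npz"); P0=cloud(c0)
for s,(x0,y0,x1,y1) in dict(rack=(175,190,232,222),flask=(250,185,275,212),bottle=(276,186,296,208),marker=(255,212,295,224),jar=(395,198,425,222),beaker=(112,192,142,214)).items():
    d=np.abs(c["image"][y0:y1,x0:x1].astype(int)-c0["image"][y0:y1,x0:x1]).max(2); print(s,(d>60).sum())
print(r.observe()["contact_force"],r.observe()["time_s"])
E
```

```text
wrist -125 40 [ 0.438 -0.297  0.126]
wrist -115 -30 [ 0.457 -0.366  0.126]
wrist -115 40 [ 0.448 -0.296  0.126]
wrist -80 -50 [ 0.493 -0.381  0.127]
wrist -40 50 [ 0.52  -0.278  0.126]
wrist -20 -50 [ 0.553 -0.375  0.125]
top -125 40 [ 0.376 -0.212  0.668]
top -115 -30 [ 0.414 -0.3    0.448]
top -115 40 [ 0.381 -0.21   0.667]
top -80 -50 [ 0.439 -0.306  0.481]
top -40 50 [ 0.524 -0.278  0.12 ]
top -20 -50 [ 0.553 -0.374  0.131]
rack 51
flask 4
bottle 0
marker 0
jar 52
beaker 0
[ 0.70900921  0.12991057 -0.05754485] 20.2167
```

```bash
python3 - <<'E'
from h import *; from station import r
c=r.camera("top"); P=cloud(c); P0=cloud(np.load("top0.npz"))
for n,(x0,y0,x1,y1),a,b in [("jar",(395,195,425,222),.09,.12),("cells",(175,190,232,222),.04,.06)]:
    for Q in (P0,P):
        q=Q[y0:y1,x0:x1].reshape(-1,3); q=q[(q[:,2]>a)&(q[:,2]<b)]; print(n,len(q),q.mean(0).round(4))
        if n=="cells": print(np.histogram(q[:,1],[.13,.17,.21,.256,.30])[0])
E
```

```text
jar 189 [ 0.4285 -0.5935  0.1054]
jar 194 [ 0.4283 -0.5947  0.1054]
cells 126 [0.4408 0.2031 0.0496]
[31 50 28 17]
cells 96 [0.441  0.2204 0.0497]
[ 0 50 29 17]
```

The jar hasn't moved, the three other cells stand in the rack as before, and the lid is held shut. I hand the job in.

```bash
python3 -c "
from station import r
print(r.job_done())"
```

```text
the job is handed in; nothing more can be done
None
```

The job is handed in at about 20 s of the 64 s allowed: cell_42 stands upright in the holder (46 mm gap), the lid is caught shut, and the other three cells and the bystanders checked are where they started.

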